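Clear the jammed slide box from the feed chute

ROBOT

A 6-joint arm with a two-finger parallel gripper is mounted at the origin on a cart in front of the work surface, level with it; the furniture and walls round the work are solid. World frame = base frame: x ahead of the robot, y to its left, z up, the work surface at z = 0. Lengths are in m, angles in rad, forces in N, time in s.
With the tool pointing down it reaches from about 0.4 to 0.825 m from the base axis. Payload 7 kg.
Tool frame: the origin (TCP) lies at the very end of the fingers, on their centre line; the grasp point (between the pads) lies 19 mm behind it; z points along the fingers, y is the direction in which the jaws open and shut (so a half turn about z gives the same grasp; the last joint's range is limited). The gripper opens to 85 mm and grips with 20 to 120 N. Pads are 22 mm wide; open, the fingers measure 114 mm over their backs; the gripper's body (76 mm by 85 mm) begins 54 mm behind the grasp point. The pads swing forward as they close: fully open they stand 13 mm farther back than shut.
Start: joints at [1.608, 0.359, 0.012, 0, -1.224, -0.288], TCP at [0.168, 0.654, 0.231] pointing down, gripper open.
Joint ranges: [-3.07, 3.07], [-1.43, 2.12], [-1.02, 1.25], [-3.03, 1.67], [-3.05, -0], [-3.03, 3.03]. Speed limits (rad/s): [2.39, 2.39, 3.01, 3.14, 3.14, 3.14].

INTERFACE

Orientations are given as a 3x3 rotation matrix whose columns are the frame's x, y, z axes.
In Python, from station import ctrl gives the robot as it stands.
- The arm moves only by the tool drive_tool, never from a script. Its arguments are lists of equal length, an entry for each row: "xyz": the shift along the tool's x, y, z as a fraction of full scale, a list of three; "twist": the turn, a rotation vector about the tool's x, y, z as a fraction of full scale, a list of three; "grip": the opening, from 0 (shut) to 1 (fully open). In form: {"xyz": [[x, y, z], ...], "twist": [[ax, ay, az], ...], "grip": [grip, ...]}. A call has 1 to 10 rows; each row is the pose to reach, as a shift and turn from the pose measured when the call began, along the tool's axes at that moment; what a row does not reach only later rows make up. Full scale, the value 1, is 0.5 m for a shift and 120 degrees for a turn. A row lasts 1/10 s, in which the tool goes at most 50 mm and 8.59 degrees, less where a joint would pass 70% of its speed; a pose out of reach is approached as far as the arm can. A call with a number of a shift or a turn outside -1 to 1 is refused whole. A call with a gripper value outside its range is refused whole. The fingers move at their own pace and stop on an object; "newtons" is the grip in N (left out, the last holds). Time passes only in rows, so rows that repeat a pose let the fingers close. It gives the time, the measured TCP pose, the force and the opening at its end, in the units of the state.
- ctrl.observe(): the state, without advancing time (a new reading comes with each control period).
- ctrl.snapshot(name): name is "side" or "top" or "wrist"; returns the picture (400x640x3 uint8, blue, green, red); there is no depth.
- ctrl.calibration(name): a dict with "mtx" (3x3 intrinsics, pixels), "k1" (the pictures are not rectified: a ray, as slopes to the right and down, at radius r is drawn at 1 + k1 r^2 times it, then the intrinsics apply), "R" (3x3) and "t" (3): a world point X has camera coordinates R X + t. Camera axes: x right, y down, z forward; pixel columns grow to the right and rows downward; lengths in m; the calibration is good to about 2 mm. A picture is of the moment at which its call begins: read the wrist's pose just before it. calibration takes no time and is no camera call; for the wrist camera it gives the pose at the moment of the call.
- ctrl.sign_off(): hands the job in, once; it reports no verdict.
The state is a dict: "t": time; "q": joint angles; "dq": joint speeds; "effort": joint torques, N m; "position": TCP position; "eef_rot": TCP orientation; "wrist_force": force on the tool from outside, world axes, zero at the start; "wrist_torque": the same for the moment, N m; "width": finger opening in m.
Only numpy, scipy, OpenCV 4.12 (cv2) and the standard library are available. Lean on these libraries where they do the work, as an engineer would, in place of code of your own. Each camera call takes 0.05 s, during which the arm holds its last target.

TASK

A white slide box has jammed under the yellow keeper rails of the sloping feed chute. Nudge it back up the chute, still lying on the chute floor, until it is wholly clear of the keeper rails; only then lift it out, without levering it hard against the rails, and set it down flat, right way up, inside the blue tray without dropping or throwing it. Leave the brown bottle and the timer beside it where they are.

Things in the scene. Friction and masses are not known exactly. Their poses are not given: they have to be found in the camera images.
- chute: fixed metal feed chute on a grey stand, sloping 8 degrees. Origin: middle of the chute floor against the end stop at the low end, 40 mm over the worktop. x runs uphill along the sloping floor, y across, z square to the floor; sizes of the chute's parts are in this frame. Channel 370 mm long, 59 mm wide, walls 6 mm thick, 30 mm high from x = 0 to 235 mm; upper end open
- keeper: two fixed yellow keeper rails on the chute, x = 0 to 150 mm, underside 32 mm and top 36 mm over the chute floor; they cover the channel's edges and leave an open slot 40 mm wide (y = -20 to 20 mm), through which closed fingers can reach down between end stop and box. Same origin and axes as the chute
- brake (a joint): black rubber nose of a sprung brake in the chute's +y wall at x = 105 mm (its housing outside reaches y = 76 mm, 29 mm high). Value: metres pushed back into the wall; about 0.004 while it pinches the box (some 3 N sideways, so the box drags a few newtons), 0 when the box has gone past and it has sprung 8 mm into the channel
- keeper_end (a point): point on the middle of the chute floor under the upper end of the keeper rails (chute x = 150 mm)
- pick_bay (a point): point on the middle of the chute floor at chute x = 255 mm, where the freed box can be taken by its sides: from x = 235 to 370 mm the side walls are only 8 mm high over the chute floor
- slide_box: white closed slide box, 165 mm long (its y axis), 55 mm wide (x), 28 mm high (z), about 0.14 kg; origin at the centre of its underside. It lies lengthwise in the chute, low end 60 to 80 mm from the end stop, y axis pointing downhill; it stays where it is left on the chute
- box_low_end (a point): centre of the slide box's end face that looks downhill, 14 mm over its underside, 82.5 mm from its centre: the face to push uphill
- tray: fixed low blue open tray, 250 mm (x) by 160 mm (y) by 20 mm high, walls and floor 4 mm; origin at the centre of its underside
- amber_b: brown bottle with black cap, 48 mm diameter, 96 mm high, bystander; origin at its underside
- lab_timer: grey-white timer, 62x66x20 mm, bystander; origin at its underside

How it is judged:
On the way, in this order (a step that is already met when the one before it is completed fails the run):
1. the slide box has been moved back up the chute, wholly clear of the keeper rails, and still lies in the chute (x of box_low_end in the frame of chute above 0.15 m and x of slide_box in the frame of chute below 0.36 m and z of slide_box in the frame of chute between -0.004 and 0.006 m and y of slide_box in the frame of chute between -0.006 and 0.006 m), for 0.2 s.
2. the slide box has been lifted out, more than 30 mm off the chute floor (z of slide_box in the frame of chute above 0.03 m), for 0.1 s.
At the end, for the whole second after the job is handed in: the slide box lies at rest, right way up and flat (within 0.06 rad) on the floor of the blue tray (underside less than 5 mm over the tray floor, centre within 85 mm of the tray's centre), let go (z of slide_box in the frame of tray between 0 and 0.009 m and horizontal distance between slide_box and tray below 0.085 m and angle between slide_box's own z axis and vertical below 0.06 rad and linear speed of slide_box below 0.02 m/s and contact force between slide_box and the fingers below 0.1 N); the robot touches nothing.
It fails at once if the slide box is levered against the keeper rails with more than 20 N (contact force between slide_box and keeper above 20 N).
It fails at once if the slide box is dropped or thrown (faster than 0.9 m/s) (linear speed of slide_box above 0.9 m/s).
It fails at once if a bystander is shifted by more than 20 mm (distance of any of amber_b, lab_timer from where it was at the start of the episode above 0.02 m).
It also fails if it takes over 61 s, if anything falls off the work surface, if the arm or the gripper's body presses on something with over 40 N, if the wrist force passes 120 N, or if a joint passes its speed limit or range.

## Working session

There is one attempt and no reset: what is moved stays moved. The work goes in short steps, Python scripts to look and compute and a tool call to move; the robot and the scene stay as the last step left them, time stands still between calls to the robot, and variables do not carry over. Pictures are saved under pics/ and viewed, and the job is handed in when it is done.

Besides the shell and the picture viewer there is one more tool, called after "Call:" by a JSON object that holds its "op" and its "data", one argument or row to a line. drive_tool: Moves the arm, as the interface text tells. Shift numbers are shares of 0.5 m and turn numbers shares of 120 degrees, none past 1 either way. Its arguments: {"type":"object","properties":{"xyz":{"type":"array","items":{"type":"array","items":{"type":"number"}}},"twist":{"type":"array","items":{"type":"array","items":{"type":"number"}}},"grip":{"type":"array","items":{"type":"number"}},"newtons":{"type":"number"}},"required":["xyz","twist","grip"]}

```bash
ls; mkdir -p pics
python3 - <<'E'
from station import ctrl
import cv2
s=ctrl.observe()
print(s)
for n in ["side","top","wrist"]:
    print(n,ctrl.calibration(n))
    cv2.imwrite(f"pics/{n}0.png",ctrl.snapshot(n))
E
```

```text
pics
{'t': 0.0, 'q': array([ 1.60807268e+00,  3.59393078e-01,  1.10361580e-02, -3.72544031e-04,
       -1.22412080e+00, -2.88111849e-01]), 'dq': array([ 3.01597401e-04, -9.92803421e-05,  1.93232754e-03, -1.24567674e-03,
       -8.87064288e-05,  2.42924700e-04]), 'effort': array([ 6.31195780e-04, -5.83317769e+01,  2.93418109e+01,  6.93703830e+00,
       -5.96238737e-03,  2.14757215e-06]), 'position': array([0.16743544, 0.65338201, 0.23034578]), 'eef_rot': array([[ 9.68673900e-01, -2.48336050e-01, -2.87476372e-04],
       [-2.48336175e-01, -9.68672430e-01, -1.69325533e-03],
       [ 1.42025904e-04,  1.71160303e-03, -9.99998525e-01]]), 'wrist_force': array([ 0.32350509, -1.0574875 , -0.09267936]), 'wrist_torque': array([-0.02245712,  0.0100548 , -0.00638194]), 'width': 0.0850620800281215}
side {'mtx': array([[386.76656601,   0.        , 320.65677341],
       [  0.        , 386.76656601, 208.94234388],
       [  0.        ,   0.        ,   1.        ]]), 'k1': -0.03771996220625961, 'R': array([[ 0.99910688, -0.04151486,  0.00787131],
       [-0.02103579, -0.65024312, -0.75943491],
      
[... 195 characters left out ...]
 196.63588465],
       [  0.        ,   0.        ,   1.        ]]), 'k1': 0.0190300075402125, 'R': array([[ 0.02640268, -0.99960051, -0.01008562],
       [-0.99487004, -0.02528946, -0.09794916],
       [ 0.09765497,  0.01262   , -0.99514031]]), 't': array([-0.05425255,  0.49721407,  1.12107732])}
wrist {'mtx': array([[280.49364702,   0.        , 314.49106758],
       [  0.        , 280.49364702, 201.21753026],
       [  0.        ,   0.        ,   1.        ]]), 'k1': -0.044681036305687066, 'R': array([[-0.24840492, -0.96865361,  0.00227709],
       [-0.92087006,  0.23687907,  0.30965567],
       [-0.30048847,  0.07482309, -0.95084604]]), 't': array([ 0.67307905, -0.0402707 ,  0.38138615])}
```

View pics/side0.png

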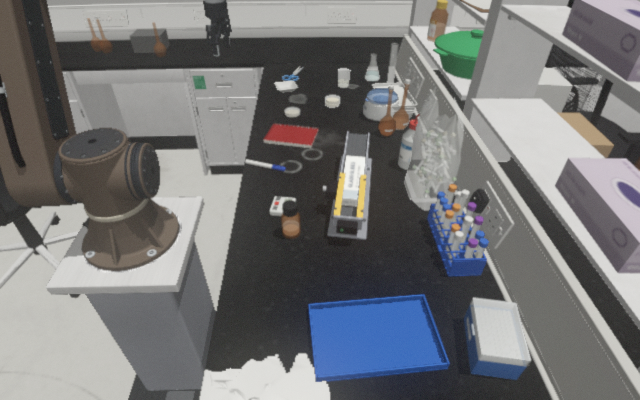

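View pics/top0.png

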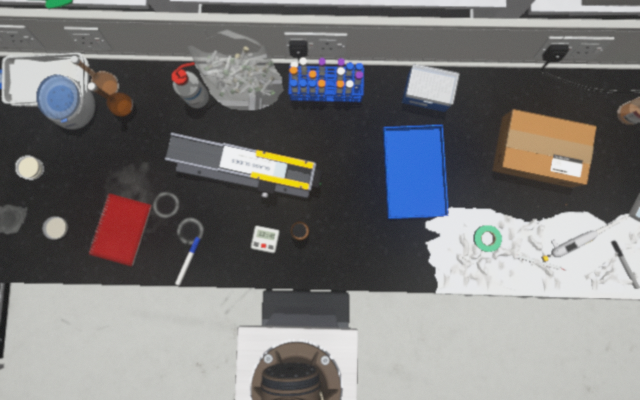

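View pics/wrist0.png

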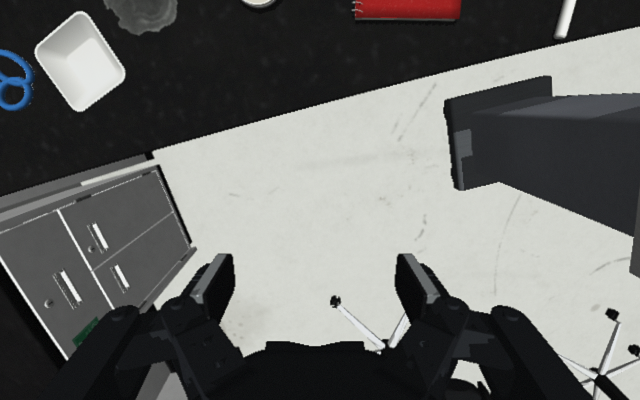

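```bash
cat > h.py <<'E'
import numpy as np, cv2
from station import ctrl
def ray(n,u,v,c=None):
    c=c or ctrl.calibration(n)
    K=c["mtx"];d=np.array([(u-K[0,2])/K[0,0],(v-K[1,2])/K[1,1]])
    s=d.copy()
    for _ in range(20): s=d/(1+c["k1"]*(s@s))
    R=c["R"];t=c["t"]
    o=-R.T@t; r=R.T@np.array([s[0],s[1],1]); return o,r/np.linalg.norm(r)
def onz(n,u,v,z,c=None):
    o,r=ray(n,u,v,c); return o+r*(z-o[2])/r[2]
def proj(n,X,c=None):
    c=c or ctrl.calibration(n)
    p=c["R"]@np.asarray(X)+c["t"]; s=p[:2]/p[2]; s=s*(1+c["k1"]*(s@s)); K=c["mtx"]
    return np.array([K[0,0]*s[0]+K[0,2],K[1,1]*s[1]+K[1,2]])
def two(n1,p1,n2,p2,c1=None,c2=None):
    o1,r1=ray(n1,*p1,c1);o2,r2=ray(n2,*p2,c2)
    A=np.stack([r1,-r2],1);k=np.linalg.lstsq(A,o2-o1,rcond=None)[0]
    a=o1+k[0]*r1;b=o2+k[1]*r2
    return (a+b)/2,np.linalg.norm(a-b)
E
python3 - <<'E'
import cv2
a=cv2.imread("pics/top0.png")[125:205,155:325]
cv2.imwrite("pics/topz.png",cv2.resize(a,None,fx=4.7,fy=4.7,interpolation=cv2.INTER_CUBIC))
a=cv2.imread("pics/side0.png")[125:245,310:390]
cv2.imwrite("pics/sidez.png",cv2.resize(a,None,fx=5,fy=5,interpolation=cv2.INTER_CUBIC))
E
```

```text
(no output)
```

View pics/topz.png

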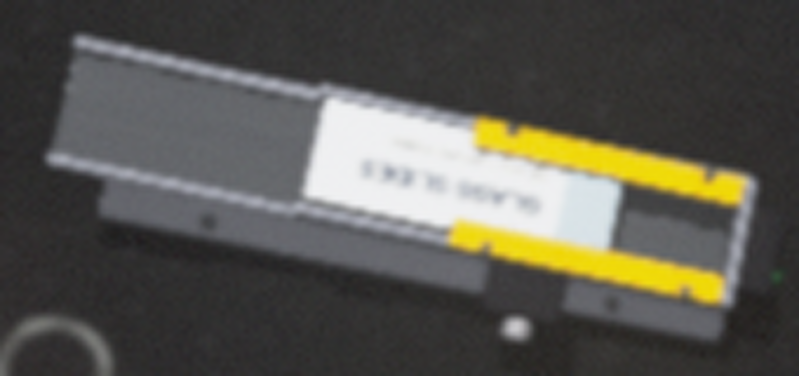

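View pics/sidez.png

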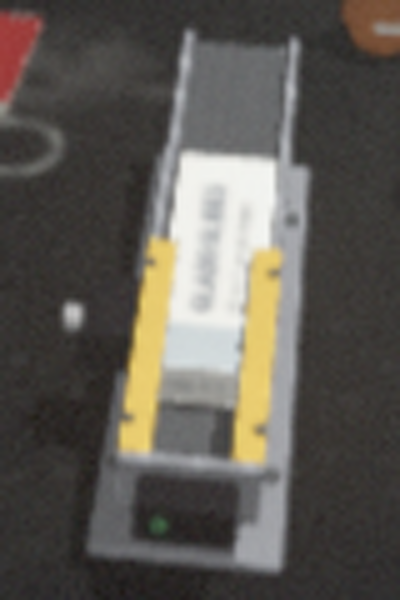

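```bash
cat > chute.py <<'E'
from h import *
def rails(n,img):
    hsv=cv2.cvtColor(img,cv2.COLOR_BGR2HSV)
    m=cv2.inRange(hsv,(20,150,120),(35,255,255))
    if n=="top": m[:125]=0;m[205:]=0;m[:,:155]=0;m[:,325:]=0
    else: m[:125]=0;m[245:]=0;m[:,:310]=0;m[:,390:]=0
    k,l,st,ce=cv2.connectedComponentsWithStats(m)
    o=[i for i in range(1,k) if st[i,4]>60]
    return [np.argwhere(l==i)[:,::-1] for i in o]
def rail_edge(n,p,axis):
    # plane of the rail top
    pass
if __name__=="__main__":
  t8=np.tan(np.radians(8));
  for n in ["top","side"]:
    P=rails(n,cv2.imread(f"pics/{n}0.png"))
    # sloped plane iter: first guess axis from flat plane
    org=None
    c=ctrl.calibration(n)
    W=[np.array([onz(n,*q,0.086,c) for q in p]) for p in P]
    for it in range(10):
        cen=[w.mean(0) for w in W]
        mid=np.mean(cen,axis=0)
        d=np.zeros(2)
        for w in W:
            e=np.linalg.svd((w-w.mean(0))[:,:2])[2][0]; e*=np.sign(e[1]); d+=e
        d/=np.linalg.norm(d)
        nrm=np.array([-np.sin(np.radians(8))*d[0],-np.sin(np.radians(8))*d[1],np.cos(np.radians(8))])
        p0=np.array([mid[0],mid[1],0.0861])
        W2=[]
        for p in P:
            a=[]
            for q in p:
                o,r=ray(n,*q,c); a.append(o+r*(nrm@(p0-o))/(nrm@r))
            W2.append(np.array(a))
        W=W2
    yaw=np.degrees(np.arctan2(d[1],d[0]))
    lens=[np.ptp((w[:,:2]-mid[:2])@d) for w in W]
    sep=np.linalg.norm(cen[0]-cen[1])
    # origin: chute(75,0,36)->mid
    s8,c8=np.sin(np.radians(8)),np.cos(np.radians(8))
    org=mid[:2]-d*(0.075*c8-0.036*s8)
    print(n,[len(p) for p in P],"mid",mid.round(4),"yaw",yaw.round(2),"len",lens,sep,"org",org.round(4))
E
python3 chute.py
```

```text
top [361, 339] mid [0.559  0.0452 0.0861] yaw 79.77 len [np.float64(0.1454205140571407), np.float64(0.14560652798170293)] 0.05684394808615459 org [ 0.5467 -0.023 ]
  return _methods._mean(a, axis=axis, dtype=dtype,
  ret = ret.dtype.type(ret / rcount)
chute.py:27: RuntimeWarning: invalid value encountered in divide
  d/=np.linalg.norm(d)
Traceback (most recent call last):
  File "chute.py", line 29, in <module>
    p0=np.array([mid[0],mid[1],0.0861])
                 ~~~^^^
IndexError: invalid index to scalar variable.
```

```bash
sed -i 's/(20,150,120),(35,255,255)/(18,110,90),(38,255,255)/' chute.py; python3 chute.py
```

```text
top [416, 389] mid [0.5593 0.0458 0.0861] yaw 79.79 len [np.float64(0.1470428013121277), np.float64(0.14721057003631322)] 0.056997903874314595 org [ 0.547  -0.0224]
side [244, 217] mid [0.5579 0.0415 0.0861] yaw 80.03 len [np.float64(0.1453041374912023), np.float64(0.1439145610825729)] 0.05611035230859358 org [ 0.5459 -0.0267]
```

```bash
cat >> h.py <<'E'
from scipy.spatial.transform import Rotation as Ro
S8,C8=np.sin(np.radians(8)),np.cos(np.radians(8))
import json,os
def chute():
    c=json.load(open("chute.json")); y=np.radians(c["yaw"])
    x=np.array([np.cos(y)*C8,np.sin(y)*C8,S8]); yy=np.array([-np.sin(y),np.cos(y),0]); z=np.cross(x,yy)
    return np.array([c["x"],c["y"],0.04]),np.stack([x,yy,z],1)
def delta(P,Rt):
    s=ctrl.observe(); R=s["eef_rot"]
    d=R.T@(np.asarray(P)-s["position"])/0.5
    w=Ro.from_matrix(R.T@Rt).as_rotvec()/np.radians(120)
    print("shift",d.round(3),"mm",(d*500).round(1),"twist",w.round(4)); return d,w
def chuteT(p):
    o,R=chute(); return o+R@np.asarray(p), R@np.diag([-1.,1,-1])
def inchute(P):
    o,R=chute(); return R.T@(np.asarray(P)-o)
E
echo '{"x":0.5465,"y":-0.0245,"yaw":79.9}'>chute.json
python3 - <<'E'
from h import *
im={n:cv2.imread(f"pics/{n}0.png") for n in("top","side")}
for n in im:
    hsv=cv2.cvtColor(im[n],cv2.COLOR_BGR2HSV); m=cv2.inRange(hsv,(105,150,90),(125,255,255))
    cs=cv2.findContours(m,0,2)[0]; c=max(cs,key=cv2.contourArea)
    pts=cv2.approxPolyDP(cv2.convexHull(c),6,True)[:,0]
    print(n,pts.tolist())
    W=np.array([onz(n,*p,0.02)[:2] for p in pts]); print(W.round(4))
    r=cv2.minAreaRect(np.array([onz(n,*p[0],0.02)[:2]*1000 for p in cv2.convexHull(c)],np.float32));print(r)
c=ctrl.calibration("wrist");s=ctrl.observe();R=s["eef_rot"]
print("cam in tool",R.T@(-c["R"].T@c["t"]-s["position"]),"cam fwd in tool",R.T@c["R"].T[:,2], "cam right",R.T@c["R"].T[:,0])
for p in ([300,231],): print(onz("top",*p,0.096))
delta(*chuteT([0.11,0,0.20]))
E
```

```text
top [[441, 124], [446, 213], [388, 218], [383, 127]]
[[ 0.706  -0.3756]
 [ 0.4638 -0.3885]
 [ 0.4464 -0.2345]
 [ 0.6942 -0.2184]]
((575.8672485351562, -306.2236022949219), (253.03611755371094, 164.6689453125), 3.612788438796997)
side [[424, 295], [447, 368], [363, 377], [319, 372], [308, 304]]
[[ 0.6954 -0.2228]
 [ 0.6984 -0.3873]
 [ 0.5422 -0.3973]
 [ 0.4637 -0.3848]
 [ 0.4464 -0.2364]]
((576.0415649414062, -310.9035339355469), (251.4200897216797, 169.98492431640625), 3.7049193382263184)
cam in tool [ 0.07995639  0.00087973 -0.14310967] cam fwd in tool [-3.09811461e-01  7.14684406e-04  9.50797743e-01] cam right [-1.40294750e-04  9.99999672e-01 -7.97382092e-04]
[ 0.40437434 -0.00423131  0.096     ]
shift [ 1.059  0.964 -0.044] mm [529.5 481.9 -22.1] twist [ 0.0503 -0.0542  0.7131]
```

Call:
{"op": "drive_tool", "data": {
  "xyz": [
    [0.55,0.5,-0.03],
    [0.55,0.5,-0.03],
    [0.55,0.5,-0.03],
    [0.55,0.5,-0.03],
    [0.55,0.5,-0.03],
    [0.55,0.5,-0.03],
    [0.55,0.5,-0.03],
    [0.55,0.5,-0.03],
    [0.55,0.5,-0.03],
    [0.55,0.5,-0.03]
  ],
  "twist": [
    [0.05,-0.054,0.713],
    [0.05,-0.054,0.713],
    [0.05,-0.054,0.713],
    [0.05,-0.054,0.713],
    [0.05,-0.054,0.713],
    [0.05,-0.054,0.713],
    [0.05,-0.054,0.713],
    [0.05,-0.054,0.713],
    [0.05,-0.054,0.713],
    [0.05,-0.054,0.713]
  ],
  "grip": [0,0,0,0,0,0,0,0,0,0],
  "newtons": 40
}}

```text
t: 1.15
position: [0.3724, 0.342, 0.2461]
eef_rot: [[-0.18, -0.983, 0.025], [-0.974, 0.182, 0.137], [-0.139, 0.001, -0.99]]
wrist_force: [-0.4, -0.2, -0.3]
width: 0.0001
```

Run:
```python
from h import *
s=ctrl.observe();print(s['t'],s['q'].round(2),s['position'])
delta(*chuteT([0.11,0,0.20]))
```

```text
1.15 [ 1.1  -0.   -0.39 -0.05 -1.05 -1.26] [0.37235961 0.34203242 0.2460578 ]
shift [ 0.488 -0.475 -0.084] mm [ 244.1 -237.4  -41.9] twist [-0.0001  0.     -0.0033]
```

Call:
{"op": "drive_tool", "data": {
  "xyz": [
    [0.488,-0.475,-0.08],
    [0.488,-0.475,-0.08],
    [0.488,-0.475,-0.08],
    [0.488,-0.475,-0.08],
    [0.488,-0.475,-0.08],
    [0.488,-0.475,-0.08],
    [0.488,-0.475,-0.08],
    [0.488,-0.475,-0.08],
    [0.488,-0.475,-0.08],
    [0.488,-0.475,-0.08]
  ],
  "twist": [
    [0,0,-0.003],
    [0,0,-0.003],
    [0,0,-0.003],
    [0,0,-0.003],
    [0,0,-0.003],
    [0,0,-0.003],
    [0,0,-0.003],
    [0,0,-0.003],
    [0,0,-0.003],
    [0,0,-0.003]
  ],
  "grip": [0,0,0,0,0,0,0,0,0,0]
}}

```text
t: 2.15
position: [0.5604, 0.056, 0.2513]
eef_rot: [[-0.174, -0.984, 0.024], [-0.975, 0.176, 0.137], [-0.139, 0.0, -0.99]]
wrist_force: [1.2, -0.1, -0.1]
width: 0.0002
```

Run:
```python
from h import *
s=ctrl.observe();print(s['t'],s['q'].round(2),s['position'],s['dq'].round(3))
c=ctrl.calibration("wrist");im=ctrl.snapshot("wrist");cv2.imwrite("pics/w1.png",im)
json.dump({k:np.asarray(v).tolist() for k,v in c.items()},open("pics/w1.json","w"))
for p in ([0,0,0],[0,-.02,.036],[0,.02,.036],[.15,-.02,.036],[.15,.02,.036]): print(p,proj("wrist",chuteT(p)[0],c).round(1))
```

```text
2.15 [ 0.36  0.14 -0.18 -0.13 -1.17 -0.49] [0.56041451 0.05604886 0.25134641] [ 0.02  -0.01  -0.002 -0.     0.    -0.   ]
[0, 0, 0] [314.4  82.9]
[0, -0.02, 0.036] [294.6  79.6]
[0, 0.02, 0.036] [334.2  79.6]
[0.15, -0.02, 0.036] [297.3 218.2]
[0.15, 0.02, 0.036] [331.6 218.1]
```

View pics/w1.png

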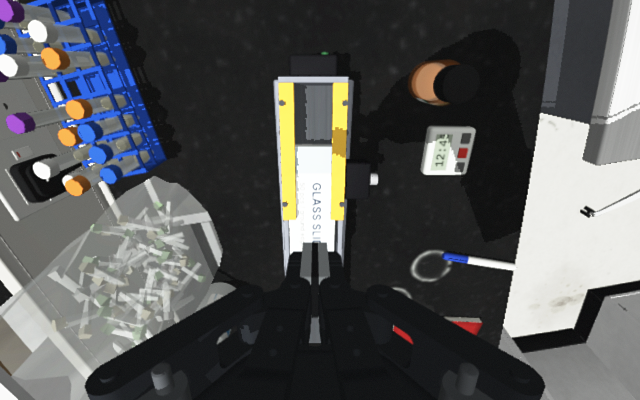

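Run:
```python
from h import *
c={k:np.array(v) if k!="k1" else v for k,v in json.load(open("pics/w1.json")).items()}
im=cv2.imread("pics/w1.png")
hsv=cv2.cvtColor(im,cv2.COLOR_BGR2HSV); m=cv2.inRange(hsv,(18,110,70),(38,255,255))
m[:70]=0;m[230:]=0;m[:,:270]=0;m[:,360:]=0
o0,R=chute()
def inpl(u,v,zc):
    o,r=ray("wrist",u,v,c); o=R.T@(o-o0); r=R.T@r; return o+r*(zc-o[2])/r[2]
# row edges
for v in range(85,215,15):
    xs=np.where(m[v])[0]; L=xs[xs<314];Rr=xs[xs>=314]
    f=lambda u:inpl(u,v,.036)*1000
    print(v,L.min(),L.max(),Rr.min(),Rr.max(),"x",f(314)[0].round(1),"y",f(L.min()-.5)[1].round(1),f(L.max()+.5)[1].round(1),f(Rr.min()-.5)[1].round(1),f(Rr.max()+.5)[1].round(1))
for lo,hi in((280,295),(334,345)):
    vs=np.where(m[:,lo:hi].sum(1)>255*5)[0]; print(vs.min(),vs.max(),[inpl(314,v,.036)[0].round(4) for v in(vs.min()-.5,vs.max()+.5)])
g=cv2.cvtColor(im,cv2.COLOR_BGR2GRAY)
print(g[130:165,306:326].mean(1).round(0))
for v in (143,144,145,146,147,148): print(v,inpl(316,v,.028)[0].round(4))
cv2.imwrite("pics/w1z.png",cv2.resize(im[60:260,260:380],None,fx=3,fy=3,interpolation=2))
```

```text
85 279 293 333 347 x 5.2 y -36.4 -21.2 18.4 33.6
100 279 294 332 347 x 19.7 y -37.0 -20.5 17.6 34.1
115 280 294 332 347 x 34.6 y -36.5 -20.8 17.9 34.6
130 280 294 332 346 x 49.9 y -37.0 -21.1 18.1 34.0
145 281 294 332 345 x 65.6 y -36.5 -21.4 18.4 33.4
160 281 294 332 345 x 81.9 y -37.1 -21.8 18.7 34.0
175 282 294 332 345 x 98.6 y -36.6 -22.2 18.9 34.5
190 282 295 332 344 x 115.9 y -37.2 -21.4 19.2 33.9
205 287 295 331 339 x 133.8 y -32.1 -21.8 18.4 28.8
83 219 [np.float64(0.0028), np.float64(0.1517)]
83 219 [np.float64(0.0028), np.float64(0.1517)]
[112. 111. 111. 111. 111. 112. 112. 112. 109.  88.  62.  58.  58.  69.
 103. 128. 188. 251. 252. 251. 251. 251. 251. 251. 251. 251. 251. 251.
 251. 251. 251. 251. 251. 251. 251.]
143 0.0644
144 0.0655
145 0.0666
146 0.0677
147 0.0688
148 0.0699
```

View pics/w1z.png

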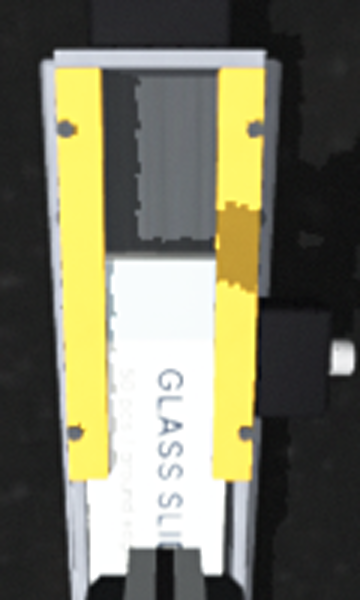

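```bash
echo '{"x":0.5484,"y":-0.0226,"yaw":79.9}'>chute.json
python3 - <<'E'
from h import *
print(inchute(ctrl.observe()['position']))
delta(*chuteT([0.035,0,0.06]))
delta(*chuteT([0.035,0,0.009]))
E
```

```text
[0.10857173 0.00212916 0.19834022]
shift [ 0.147 -0.004  0.277] mm [ 73.6  -2.1 138.3] twist [0.     0.0001 0.0002]
shift [ 0.147 -0.004  0.379] mm [ 73.6  -2.1 189.3] twist [0.     0.0001 0.0002]
```

Call:
{"op": "drive_tool", "data": {
  "xyz": [
    [0.147,-0.004,0.08],
    [0.147,-0.004,0.17],
    [0.147,-0.004,0.25],
    [0.147,-0.004,0.277],
    [0.147,-0.004,0.277],
    [0.147,-0.004,0.277]
  ],
  "twist": [
    [0,0,0],
    [0,0,0],
    [0,0,0],
    [0,0,0],
    [0,0,0],
    [0,0,0]
  ],
  "grip": [0,0,0,0,0,0]
}}

```text
t: 2.8
position: [0.5534, 0.0044, 0.1051]
eef_rot: [[-0.171, -0.985, 0.025], [-0.975, 0.173, 0.137], [-0.139, -0.001, -0.99]]
wrist_force: [0.5, 0.9, 1.1]
width: -0.0002
```

Run:
```python
from h import *
print(inchute(ctrl.observe()['position']))
delta(*chuteT([0.035,0,0.009]))
c=ctrl.calibration("wrist");im=ctrl.snapshot("wrist");cv2.imwrite("pics/w2.png",im)
im=ctrl.snapshot("side");cv2.imwrite("pics/s2.png",cv2.resize(im[100:260,280:420],None,fx=4,fy=3.7,interpolation=2))
```

```text
[ 0.0362547  -0.00017126  0.06067139]
shift [0.003 0.    0.103] mm [ 1.3  0.2 51.7] twist [-0.0003  0.      0.0012]
```

View pics/w2.png

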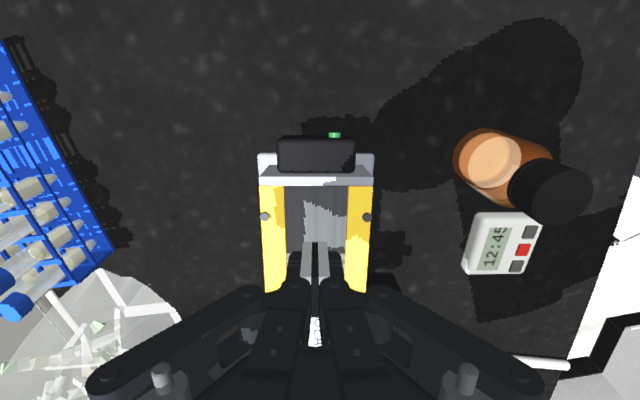

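View pics/s2.png

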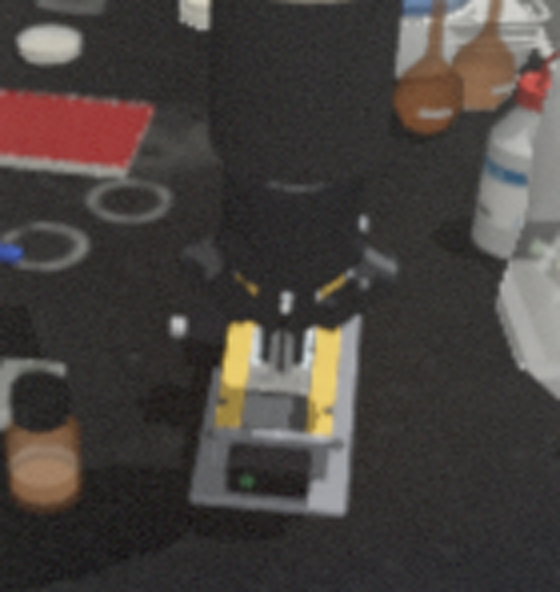

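Call:
{"op": "drive_tool", "data": {
  "xyz": [
    [0.003,0,0.03],
    [0.003,0,0.06],
    [0.003,0,0.08],
    [0.003,0,0.1],
    [0.003,0,0.102],
    [0.003,0,0.102]
  ],
  "twist": [
    [0,0,0.001],
    [0,0,0.001],
    [0,0,0.001],
    [0,0,0.001],
    [0,0,0.001],
    [0,0,0.001]
  ],
  "grip": [0,0,0,0,0,0]
}}

```text
t: 3.5
position: [0.5555, 0.01, 0.0557]
eef_rot: [[-0.173, -0.985, 0.028], [-0.975, 0.175, 0.138], [-0.14, -0.003, -0.99]]
wrist_force: [0.2, 0.4, 0.2]
width: -0.0003
```

Run:
```python
from h import *
print(inchute(ctrl.observe()['position']))
delta(*chuteT([0.07,0,0.009]))
delta(*chuteT([0.155,0,0.009]))
```

```text
[ 0.03517257 -0.00131672  0.01095011]
shift [-0.07   0.003  0.004] mm [-34.8   1.3   2. ] twist [-0.0014  0.0005  0.0002]
shift [-0.24   0.003  0.004] mm [-119.8    1.3    2.1] twist [-0.0014  0.0005  0.0002]
```

Call:
{"op": "drive_tool", "data": {
  "xyz": [
    [-0.02,0.002,0.002],
    [-0.04,0.003,0.003],
    [-0.06,0.003,0.003],
    [-0.08,0.003,0.003],
    [-0.1,0.003,0.003],
    [-0.12,0.003,0.003],
    [-0.14,0.003,0.003],
    [-0.16,0.003,0.003],
    [-0.18,0.003,0.003],
    [-0.2,0.003,0.003]
  ],
  "twist": [
    [0,0,0],
    [0,0,0],
    [0,0,0],
    [0,0,0],
    [0,0,0],
    [0,0,0],
    [0,0,0],
    [0,0,0],
    [0,0,0],
    [0,0,0]
  ],
  "grip": [0,0,0,0,0,0,0,0,0,0]
}}

```text
t: 4.5
position: [0.5714, 0.1088, 0.0684]
eef_rot: [[-0.173, -0.985, 0.027], [-0.975, 0.175, 0.138], [-0.14, -0.003, -0.99]]
wrist_force: [-0.1, -2.8, 2.1]
width: -0.0002
```

Run:
```python
from h import *
s=ctrl.observe();o,R=chute()
print(inchute(s['position']),R.T@s['wrist_force'])
delta(*chuteT([0.162,0,0.009]))
im=ctrl.snapshot("top");cv2.imwrite("pics/t3.png",cv2.resize(im[115:215,145:325],None,fx=4.4,fy=4.4,interpolation=2))
im=ctrl.snapshot("wrist");cv2.imwrite("pics/w3.png",im)
```

```text
[0.13609982 0.00041531 0.00959388] [-2.45078426 -0.41204853  2.4739605 ]
shift [-0.052 -0.001  0.001] mm [-25.9  -0.4   0.6] twist [-0.0013  0.0005  0.0004]
```

View pics/t3.png

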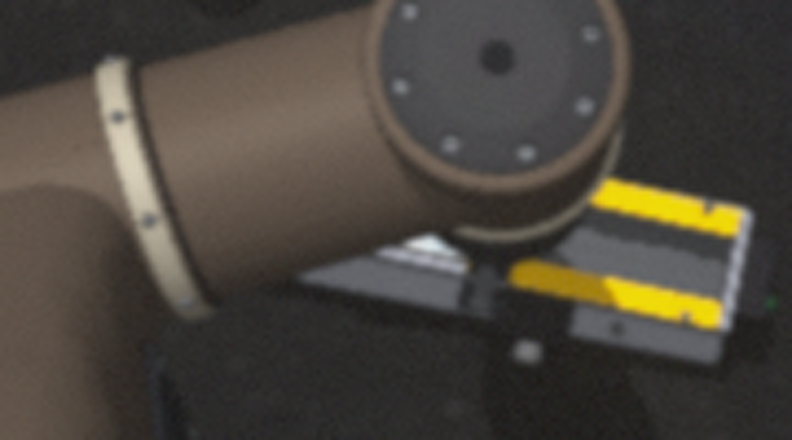

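View pics/w3.png

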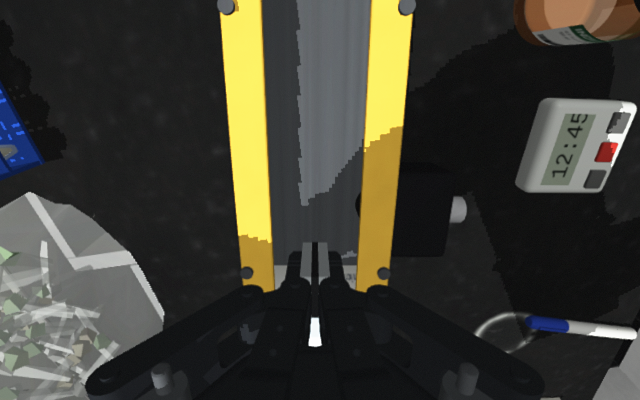

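Call:
{"op": "drive_tool", "data": {
  "xyz": [
    [-0.02,-0.001,0.001],
    [-0.04,-0.001,0.001],
    [-0.054,-0.001,0.001],
    [-0.054,-0.001,0.001],
    [-0.054,-0.001,0.001]
  ],
  "twist": [
    [0,0,0],
    [0,0,0],
    [0,0,0],
    [0,0,0],
    [0,0,0]
  ],
  "grip": [0,0,0,0,0]
}}

```text
t: 5.1
position: [0.5771, 0.1362, 0.0718]
eef_rot: [[-0.171, -0.985, 0.028], [-0.975, 0.174, 0.138], [-0.141, -0.004, -0.99]]
wrist_force: [-0.4, -0.4, -0.4]
width: 0.0003
```

Run:
```python
from h import *
s=ctrl.observe();o,R=chute()
print(inchute(s['position']),R.T@s['wrist_force'])
c=ctrl.calibration("wrist");im=ctrl.snapshot("wrist");cv2.imwrite("pics/w4.png",im)
json.dump({k:np.asarray(v).tolist() for k,v in c.items()},open("pics/w4.json","w"))
o0=o
for v in range(255,300,5):
    a,r=ray("wrist",345,v,c); a=R.T@(a-o0); r=R.T@r; print(v,(a+r*(.028-a[2])/r[2]).round(4))
cv2.imwrite("pics/w4z.png",cv2.resize(im[200:320,230:400],None,fx=4.5,fy=4.5,interpolation=2))
```

```text
[ 0.16422912 -0.00037104  0.009047  ] [-0.53002788  0.34714524 -0.31803028]
255 [0.1524 0.0144 0.028 ]
260 [0.1552 0.0146 0.028 ]
265 [0.158  0.0147 0.028 ]
270 [0.1609 0.0148 0.028 ]
275 [0.1639 0.0149 0.028 ]
280 [0.1669 0.015  0.028 ]
285 [0.1699 0.0151 0.028 ]
290 [0.173  0.0152 0.028 ]
295 [0.1761 0.0154 0.028 ]
```

View pics/w4z.png

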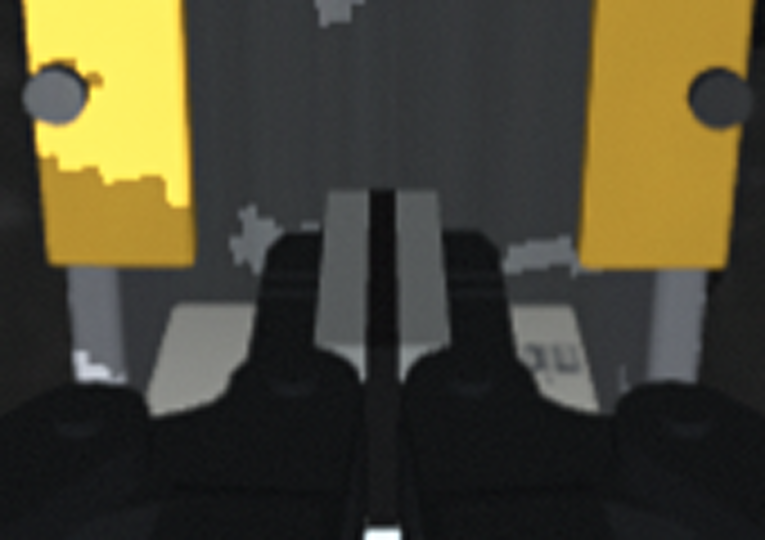

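Run:
```python
from h import *
o0,R=chute()
c={k:np.array(v) if k!="k1" else v for k,v in json.load(open("pics/w4.json")).items()}
for u,v,z in((270,259,.036),(360,259.5,.036),(270,267.3,.028),(355,267.3,.028),(262,292,.028),(362,292,.028)):
    a,r=ray("wrist",u,v,c); a=R.T@(a-o0); r=R.T@r; print(v,(a+r*(z-a[2])/r[2]).round(4))
im=ctrl.snapshot("side");cv2.imwrite("pics/s4.png",cv2.resize(im[100:260,280:420],None,fx=4,fy=3.7,interpolation=2))
```

```text
259 [ 0.1502 -0.0216  0.036 ]
259.5 [0.1503 0.0206 0.036 ]
267.3 [ 0.1596 -0.0233  0.028 ]
267.3 [0.1594 0.0198 0.028 ]
292 [ 0.1745 -0.0282  0.028 ]
292 [0.1742 0.0242 0.028 ]
```

View pics/s4.png

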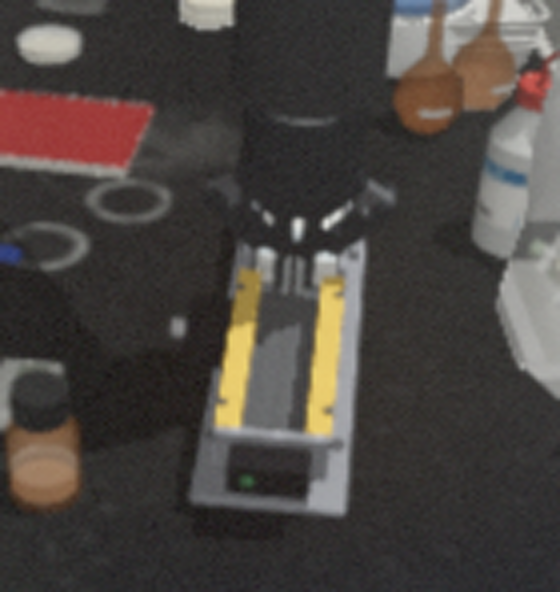

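Run:
```python
from h import *
o0,R=chute()
c={k:np.array(v) if k!="k1" else v for k,v in json.load(open("pics/w4.json")).items()}
for u,v,z in((268,267.3,0),(358,267.3,0.),(355,267.3,.002)):
    a,r=ray("wrist",u,v,c); a=R.T@(a-o0); r=R.T@r; print(v,(a+r*(z-a[2])/r[2]).round(4))
s=ctrl.observe(); print(s['t'])
delta(*chuteT([0.155,0,0.02])); delta(*chuteT([0.15,0,0.15]));delta(*chuteT([0.12,0,0.24]))
```

```text
267.3 [ 0.1767 -0.0297  0.    ]
267.3 [0.1765 0.0262 0.    ]
267.3 [0.1752 0.024  0.002 ]
5.2
shift [ 0.018  0.001 -0.022] mm [  8.8   0.3 -10.9] twist [-0.0017  0.001   0.0008]
shift [ 0.027 -0.    -0.282] mm [ 1.350e+01 -1.000e-01 -1.409e+02] twist [-0.0017  0.001   0.0008]
shift [ 0.087 -0.001 -0.462] mm [  43.3   -0.4 -231. ] twist [-0.0017  0.001   0.0008]
```

Call:
{"op": "drive_tool", "data": {
  "xyz": [
    [0.02,0,-0.01],
    [0.02,0,-0.05],
    [0.02,0,-0.13],
    [0.02,0,-0.22],
    [-0.04,0,-0.28],
    [-0.12,0,-0.3],
    [-0.182,0,-0.3],
    [-0.182,0,-0.3],
    [-0.182,0,-0.3]
  ],
  "twist": [
    [0,0,0],
    [0,0,0],
    [0,0,0],
    [-0.002,0.001,0.001],
    [-0.002,0.001,0.001],
    [-0.002,0.001,0.001],
    [-0.002,0.001,0.001],
    [-0.002,0.001,0.001],
    [-0.002,0.001,0.001]
  ],
  "grip": [0,0,0,0,1,1,1,1,1]
}}

```text
t: 6.1
position: [0.5881, 0.2036, 0.2331]
eef_rot: [[-0.173, -0.985, 0.023], [-0.975, 0.175, 0.137], [-0.139, 0.001, -0.99]]
wrist_force: [0.1, -0.4, -0.0]
width: 0.0722
```

Run:
```python
from h import *
o0,R=chute()
s=ctrl.observe(); print(s['t'],s['width'],inchute(s['position']))
c=ctrl.calibration("wrist");im=ctrl.snapshot("wrist");cv2.imwrite("pics/w5.png",im)
json.dump({k:np.asarray(v).tolist() for k,v in c.items()},open("pics/w5.json","w"))
im=ctrl.snapshot("side");cv2.imwrite("pics/s5.png",cv2.resize(im[100:260,280:420],None,fx=4,fy=3.7,interpolation=2))
for p in([.1757,-.0275,.028],[.1757,.0275,.028]): print(proj("wrist",chuteT(p)[0],c))
```

```text
6.1 0.07224576791798744 [0.25427983 0.00058007 0.15929089]
[284.852775   112.50040682]
[343.52279378 112.50440237]
```

View pics/w5.png

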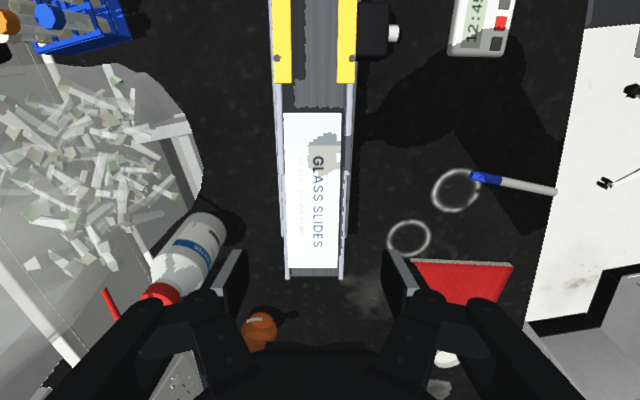

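View pics/s5.png

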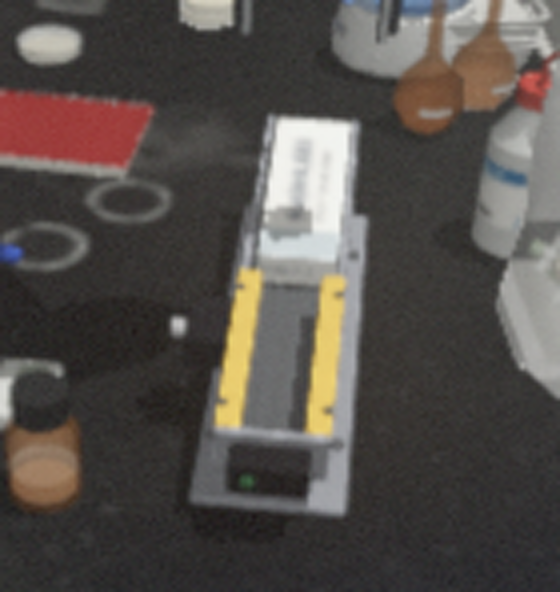

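Run:
```python
from h import *
o0,R=chute()
print([onz("top",*p).round(3) for p in((182,75,.17),(195,98,.02))])
print(two("top",(181,74),"side",(412,123)))
for p in((182,75,.17),(195,98,.02)): print(inchute(onz("top",*p)))
delta(*chuteT([0.258,-.001,0.05])); delta(*chuteT([0.258,-.001,0.011]))
```

```text
[array([0.77 , 0.287, 0.17 ]), array([0.763, 0.299, 0.02 ])]
(array([0.77068889, 0.29531445, 0.15341783]), np.float64(0.01457525027302274))
[ 0.35830799 -0.16348492  0.08092068]
[ 0.34843147 -0.15492771 -0.0691654 ]
shift [-0.009 -0.003  0.218] mm [ -4.7  -1.6 109.2] twist [ 0.0005 -0.0003 -0.0005]
shift [-0.009 -0.003  0.296] mm [ -4.7  -1.6 148.2] twist [ 0.0005 -0.0003 -0.0005]
```

Call:
{"op": "drive_tool", "data": {
  "xyz": [
    [-0.009,-0.003,0.06],
    [-0.009,-0.003,0.12],
    [-0.009,-0.003,0.18],
    [-0.009,-0.003,0.22],
    [-0.009,-0.003,0.25],
    [-0.009,-0.003,0.28],
    [-0.009,-0.003,0.296],
    [-0.009,-0.003,0.296],
    [-0.009,-0.003,0.296]
  ],
  "twist": [
    [0,0,0],
    [0,0,0],
    [0,0,0],
    [0,0,0],
    [0,0,0],
    [0,0,0],
    [0,0,0],
    [0,0,0],
    [0,0,0]
  ],
  "grip": [1,1,1,1,1,1,1,1,1]
}}

```text
t: 7.1
position: [0.5942, 0.2271, 0.0875]
eef_rot: [[-0.174, -0.984, 0.024], [-0.975, 0.176, 0.137], [-0.139, 0.001, -0.99]]
wrist_force: [0.6, -0.8, 0.7]
width: 0.0856
```

Run:
```python
from h import *
o0,R=chute()
s=ctrl.observe(); print(s['t'],s['width'],inchute(s['position']),s['wrist_force'])
c=ctrl.calibration("wrist");im=ctrl.snapshot("wrist");cv2.imwrite("pics/w6.png",im)
im=ctrl.snapshot("side");cv2.imwrite("pics/s6.png",cv2.resize(im[80:240,280:420],None,fx=4,fy=3.7,interpolation=2))
delta(*chuteT([0.258,-.001,0.011]))
```

```text
7.1 0.08555274203586108 [ 0.25801545 -0.00125832  0.01173259] [ 0.63202037 -0.82231658  0.7466237 ]
shift [0.    0.001 0.002] mm [0.2 0.4 1.1] twist [-0.      0.0002 -0.0004]
```

View pics/w6.png

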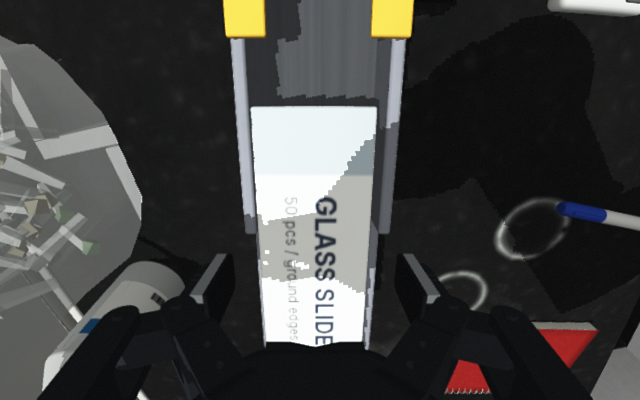

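View pics/s6.png

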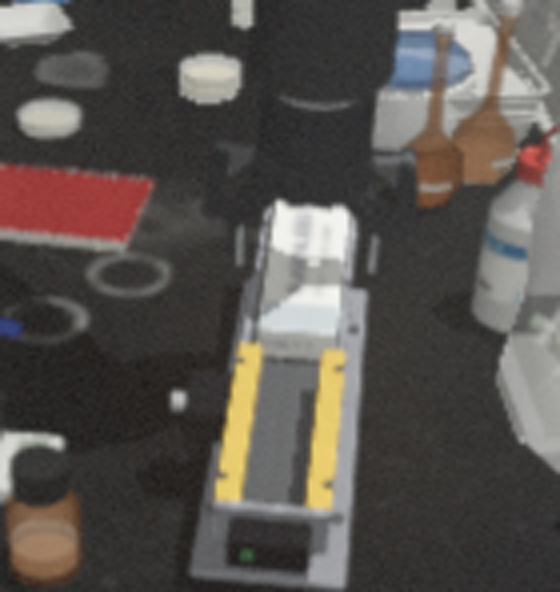

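Call:
{"op": "drive_tool", "data": {
  "xyz": [
    [0,0,0.002],
    [0,0,0.002],
    [0,0,0.002],
    [0,0,0.002],
    [0,0,0.002],
    [0,0,0.002],
    [0,0,0.002]
  ],
  "twist": [
    [0,0,0],
    [0,0,0],
    [0,0,0],
    [0,0,0],
    [0,0,0],
    [0,0,0],
    [0,0,0]
  ],
  "grip": [0,0,0,0,0,0,0],
  "newtons": 40
}}

```text
t: 7.9
position: [0.5947, 0.2275, 0.0878]
eef_rot: [[-0.174, -0.984, 0.026], [-0.975, 0.176, 0.138], [-0.14, -0.001, -0.99]]
wrist_force: [-1.4, -0.9, 5.6]
width: 0.0541
```

Run:
```python
from h import *
o0,R=chute()
s=ctrl.observe(); print(s['t'],s['width'],inchute(s['position']),s['wrist_force'])
cv2.imwrite("pics/w7.png",ctrl.snapshot("wrist"))
```

```text
7.9 0.054138158416879495 [ 0.25858279 -0.00175744  0.01197101] [-1.4468638  -0.88866452  5.57142381]
```

View pics/w7.png

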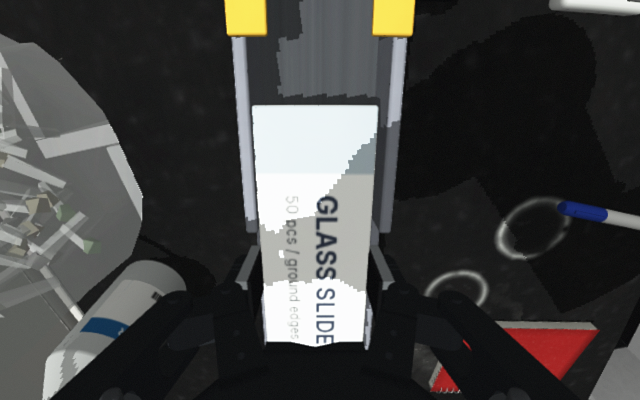

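Call:
{"op": "drive_tool", "data": {
  "xyz": [
    [0,0,-0.01],
    [0,0,-0.03],
    [0,0,-0.06],
    [0,0,-0.09],
    [0,0,-0.12],
    [0,0,-0.15],
    [0,0,-0.18],
    [0,0,-0.2],
    [0,0,-0.2],
    [0,0,-0.2]
  ],
  "twist": [
    [0,0,0],
    [0,0,0],
    [0,0,0],
    [0,0,0],
    [0,0,0],
    [0,0,0],
    [0,0,0],
    [0,0,0],
    [0,0,0],
    [0,0,0]
  ],
  "grip": [0,0,0,0,0,0,0,0,0,0]
}}

```text
t: 8.95
position: [0.592, 0.2137, 0.1868]
eef_rot: [[-0.174, -0.984, 0.026], [-0.975, 0.176, 0.138], [-0.14, -0.001, -0.99]]
wrist_force: [0.3, 0.1, -2.3]
width: 0.0543
```

Run:
```python
from h import *
o0,R=chute()
s=ctrl.observe(); print(s['t'],s['width'],s['position'],inchute(s['position']),s['wrist_force'])
c=ctrl.calibration("wrist");cv2.imwrite("pics/w8.png",ctrl.snapshot("wrist"))
cv2.imwrite("pics/s8.png",ctrl.snapshot("side")[40:260,220:480])
# tray target: tool x = -tray x (angle 183.6), z down
y=np.radians(183.6); x=np.array([np.cos(y),np.sin(y),0]); z=np.array([0,0,-1.]); Rt=np.stack([x,np.cross(z,x),z],1)
delta([0.575,-.307,.18],Rt)
delta([0.58,-.04,.18],Rt)
```

```text
8.95 0.05425607468049412 [0.59197703 0.21374599 0.18681607] [ 0.25841935 -0.0014545   0.11194044] [ 0.31629526  0.07876587 -2.2944342 ]
shift [ 1.023 -0.15  -0.132] mm [511.3 -75.2 -66. ] twist [0.0445 0.0566 0.6344]
shift [ 0.5   -0.066 -0.058] mm [250.1 -33.2 -29.2] twist [0.0445 0.0566 0.6344]
```

View pics/w8.png

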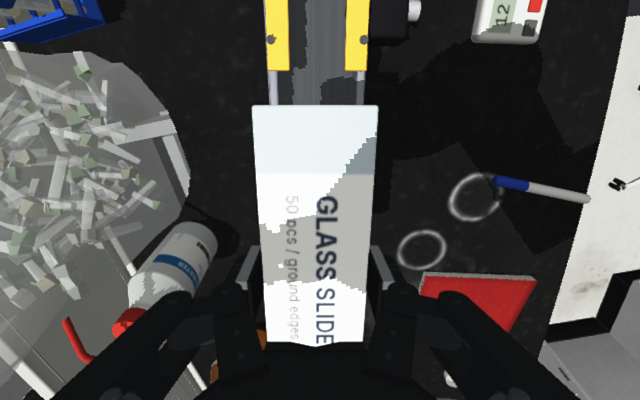

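View pics/s8.png

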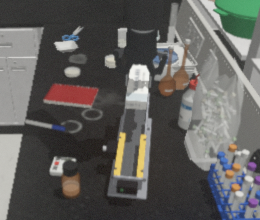

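Call:
{"op": "drive_tool", "data": {
  "xyz": [
    [0.04,-0.006,-0.006],
    [0.09,-0.012,-0.012],
    [0.14,-0.018,-0.018],
    [0.2,-0.026,-0.024],
    [0.26,-0.034,-0.03],
    [0.32,-0.042,-0.038],
    [0.38,-0.05,-0.045],
    [0.43,-0.057,-0.05],
    [0.47,-0.062,-0.055],
    [0.5,-0.066,-0.058]
  ],
  "twist": [
    [0.004,0.006,0.06],
    [0.009,0.011,0.12],
    [0.013,0.017,0.19],
    [0.018,0.023,0.25],
    [0.022,0.028,0.32],
    [0.027,0.034,0.38],
    [0.031,0.04,0.44],
    [0.036,0.045,0.51],
    [0.04,0.051,0.57],
    [0.044,0.057,0.634]
  ],
  "grip": [0,0,0,0,0,0,0,0,0,0]
}}

```text
t: 10.05
position: [0.5793, -0.0411, 0.1789]
eef_rot: [[-0.998, -0.058, -0.003], [-0.058, 0.998, -0.001], [0.003, -0.0, -1.0]]
wrist_force: [0.4, 0.6, -1.7]
width: 0.0545
```

```bash
cat >> h.py <<'E'
def trayR():
    y=np.radians(183.6); x=np.array([np.cos(y),np.sin(y),0]); z=np.array([0,0,-1.]); return np.stack([x,np.cross(z,x),z],1)
E
python3 - <<'E'
from h import *
s=ctrl.observe(); print(s['t'],s['q'].round(2),s['width'],s['position'],s['wrist_force'])
delta([0.575,-.307,.16],trayR())
E
```

```text
10.05 [ 0.27  0.25 -0.27 -0.   -1.06 -1.78] 0.054538702158318235 [ 0.57926407 -0.04112701  0.17893483] [ 0.40945546  0.55213631 -1.67492683]
shift [ 0.039 -0.53   0.038] mm [  19.6 -265.2   19.1] twist [-0.0002 -0.0015 -0.0024]
```

Call:
{"op": "drive_tool", "data": {
  "xyz": [
    [0.003,-0.05,0.004],
    [0.007,-0.11,0.008],
    [0.012,-0.17,0.012],
    [0.017,-0.23,0.017],
    [0.022,-0.29,0.021],
    [0.026,-0.35,0.025],
    [0.03,-0.41,0.03],
    [0.034,-0.46,0.033],
    [0.037,-0.5,0.036],
    [0.039,-0.53,0.038]
  ],
  "twist": [
    [0,-0.001,-0.002],
    [0,-0.001,-0.002],
    [0,-0.001,-0.002],
    [0,-0.001,-0.002],
    [0,-0.001,-0.002],
    [0,-0.001,-0.002],
    [0,-0.001,-0.002],
    [0,-0.001,-0.002],
    [0,-0.001,-0.002],
    [0,-0.001,-0.002]
  ],
  "grip": [0,0,0,0,0,0,0,0,0,0]
}}

```text
t: 11.05
position: [0.5745, -0.308, 0.1588]
eef_rot: [[-0.998, -0.061, -0.003], [-0.061, 0.998, 0.0], [0.003, 0.0, -1.0]]
wrist_force: [-0.5, -0.2, -2.1]
width: 0.0547
```

Run:
```python
from h import *
s=ctrl.observe(); print(s['t'],s['q'].round(2),s['width'],s['position'],s['wrist_force'])
R=trayR(); o=np.array([.575,-.307,0])
c=ctrl.calibration("wrist");im=ctrl.snapshot("wrist");cv2.imwrite("pics/w9.png",im)
for n in("side","top"):
    im=ctrl.snapshot(n);cv2.imwrite(f"pics/{n}9.png",im)
for p in((.125,.08),(.125,-.08),(-.125,.08),(-.125,-.08)):
    X=o+p[0]*R[:,0]+p[1]*R[:,1]+[0,0,.02]; print(p,proj("wrist",X,c).round(1))
delta([0.575,-.307,.06],R)
```

```text
11.05 [-0.19  0.37 -0.14  0.   -1.06 -1.32] 0.054703589816447795 [ 0.57451078 -0.30797176  0.15879122] [-0.45244195 -0.24661239 -2.14574932]
(0.125, 0.08) [403.3  60.1]
(0.125, -0.08) [229.8  60.4]
(-0.125, 0.08) [383.7 291.8]
(-0.125, -0.08) [249.2 292. ]
shift [-0.001  0.     0.198] mm [-0.6  0.2 99.1] twist [ 0.0001 -0.0012 -0.001 ]
```

View pics/w9.png

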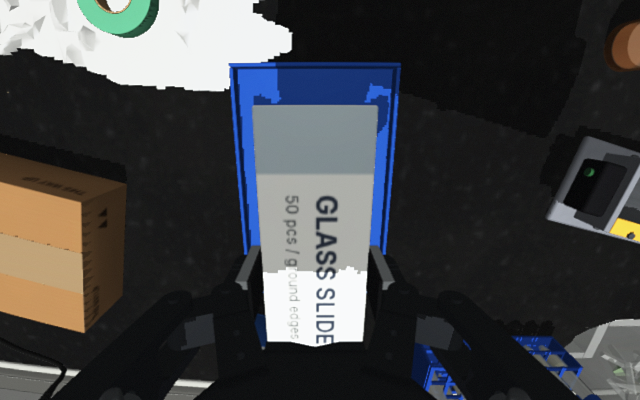

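View pics/side9.png

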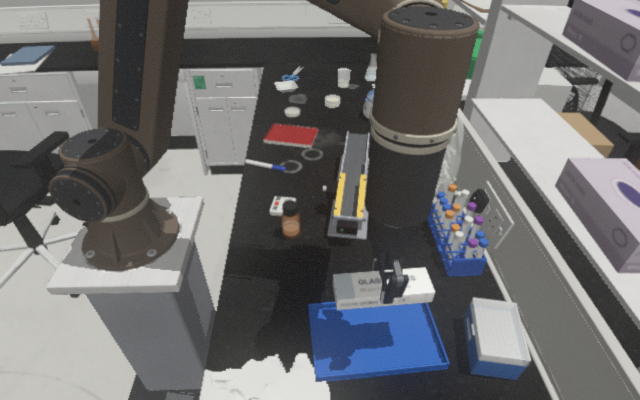

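Call:
{"op": "drive_tool", "data": {
  "xyz": [
    [0,0,0.03],
    [0,0,0.08],
    [0,0,0.13],
    [0,0,0.18],
    [0,0,0.22],
    [0,0,0.25],
    [0,0,0.268],
    [0,0,0.27],
    [0,0,0.27]
  ],
  "twist": [
    [0,-0.001,-0.001],
    [0,-0.001,-0.001],
    [0,-0.001,-0.001],
    [0,-0.001,-0.001],
    [0,-0.001,-0.001],
    [0,-0.001,-0.001],
    [0,-0.001,-0.001],
    [0,-0.001,-0.001],
    [0,-0.001,-0.001]
  ],
  "grip": [0,0,0,0,0,0,0,0,0]
}}

```text
t: 12.1
position: [0.5749, -0.3073, 0.0247]
eef_rot: [[-0.998, -0.063, 0.0], [-0.063, 0.998, -0.0], [-0.0, -0.0, -1.0]]
wrist_force: [-0.0, 0.3, -1.0]
width: 0.0541
```

Run:
```python
from h import *
s=ctrl.observe(); print(s['t'],s['width'],s['position'],s['wrist_force'])
delta([.575,-.307,.0165],trayR())
```

```text
12.1 0.054114158625501986 [ 0.57487232 -0.30726135  0.02467037] [-0.01616925  0.28966377 -1.01871631]
shift [-0.     0.001  0.016] mm [-0.1  0.3  8.2] twist [-0.0001  0.0001  0.0002]
```

Call:
{"op": "drive_tool", "data": {
  "xyz": [
    [0,0,0.004],
    [0,0,0.008],
    [0,0,0.011],
    [0,0,0.014],
    [0,0,0.014]
  ],
  "twist": [
    [0,0,0],
    [0,0,0],
    [0,0,0],
    [0,0,0],
    [0,0,0]
  ],
  "grip": [0,0,0,0,0]
}}

```text
t: 12.6
position: [0.5747, -0.3072, 0.0175]
eef_rot: [[-0.998, -0.063, 0.0], [-0.063, 0.998, -0.0], [-0.0, -0.0, -1.0]]
wrist_force: [-0.7, -0.0, -1.6]
width: 0.0537
```

Run:
```python
from h import *
s=ctrl.observe(); print(s['t'],s['width'],s['position'],s['wrist_force'])
```

```text
12.6 0.05373391442290757 [ 0.57468996 -0.3072484   0.01751932] [-0.73614407 -0.02061057 -1.61660191]
```

Not yet in contact; lower in 0.5 mm steps until the force turns.

Call:
{"op": "drive_tool", "data": {
  "xyz": [
    [0,0,0.001],
    [0,0,0.002],
    [0,0,0.002],
    [0,0,0.002]
  ],
  "twist": [
    [0,0,0],
    [0,0,0],
    [0,0,0],
    [0,0,0]
  ],
  "grip": [0,0,0,0]
}}

```text
t: 13.0
position: [0.5747, -0.3073, 0.0165]
eef_rot: [[-0.998, -0.063, 0.0], [-0.063, 0.998, -0.0], [-0.0, -0.0, -1.0]]
wrist_force: [0.9, -0.1, -0.4]
width: 0.0545
```

Call:
{"op": "drive_tool", "data": {
  "xyz": [
    [0,0,0.001],
    [0,0,0.002],
    [0,0,0.002],
    [0,0,0.002]
  ],
  "twist": [
    [0,0,0],
    [0,0,0],
    [0,0,0],
    [0,0,0]
  ],
  "grip": [0,0,0,0]
}}

```text
t: 13.4
position: [0.5748, -0.3073, 0.0162]
eef_rot: [[-0.998, -0.063, 0.0], [-0.063, 0.998, -0.0], [-0.0, -0.0, -1.0]]
wrist_force: [-3.0, 2.3, 5.8]
width: 0.0545
```

Call:
{"op": "drive_tool", "data": {
  "xyz": [
    [0,0,0],
    [0,0,0],
    [0,0,0],
    [0,0,0],
    [0,0,0],
    [0,0,0]
  ],
  "twist": [
    [0,0,0],
    [0,0,0],
    [0,0,0],
    [0,0,0],
    [0,0,0],
    [0,0,0]
  ],
  "grip": [0.72,0.8,0.9,0.95,0.95,0.95]
}}

```text
t: 14.0
position: [0.5748, -0.3073, 0.0161]
eef_rot: [[-0.998, -0.063, 0.0], [-0.063, 0.998, -0.0], [-0.0, -0.0, -1.0]]
wrist_force: [-1.1, 0.8, -0.3]
width: 0.0809
```

Call:
{"op": "drive_tool", "data": {
  "xyz": [
    [0,0,-0.02],
    [0,0,-0.05],
    [0,0,-0.1],
    [0,0,-0.17],
    [0,0,-0.24],
    [0,0,-0.3],
    [0,0,-0.3]
  ],
  "twist": [
    [0,0,0],
    [0,0,0],
    [0,0,0],
    [0,0,0],
    [0,0,0],
    [0,0,0],
    [0,0,0]
  ],
  "grip": [0.95,0.95,0.95,0.95,0.95,0.95,0.95]
}}

```text
t: 14.7
position: [0.5775, -0.3084, 0.1733]
eef_rot: [[-0.998, -0.064, 0.01], [-0.064, 0.998, -0.004], [-0.01, -0.004, -1.0]]
wrist_force: [0.6, 0.5, 0.1]
width: 0.0811
```

Run:
```python
from h import *
s=ctrl.observe(); print(s['t'],s['width'],s['position'],s['wrist_force'],s['dq'].round(3))
c=ctrl.calibration("wrist");im=ctrl.snapshot("wrist");cv2.imwrite("pics/w10.png",im)
im=ctrl.snapshot("side");cv2.imwrite("pics/s10.png",cv2.resize(im[180:400,220:480],None,fx=3,fy=2.7,interpolation=2))
R=trayR(); o=np.array([.575,-.307,0])
for x in(.0825,-.0825):
  for y in (.0275,-.0275): print(proj("wrist",o+x*R[:,0]+y*R[:,1]+[0,0,.032],c).round(1))
```

```text
14.7 0.08113058100659247 [ 0.57748187 -0.30839616  0.17332753] [0.55351187 0.45445618 0.13272808] [ 0.     0.042 -0.065 -0.026  0.056 -0.   ]
[346.8 102.9]
[289.4 102.8]
[341.4 255.5]
[293.3 255.3]
```

View pics/w10.png

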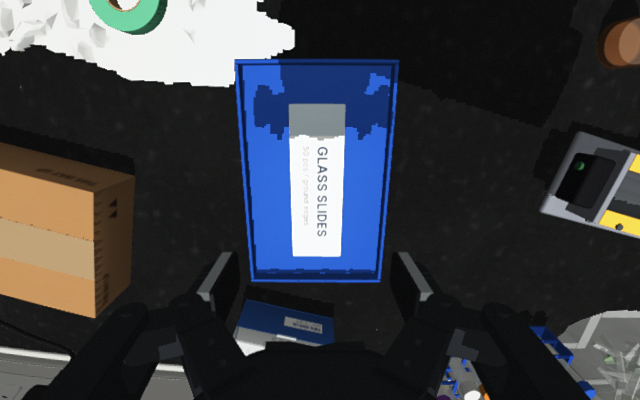

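View pics/s10.png

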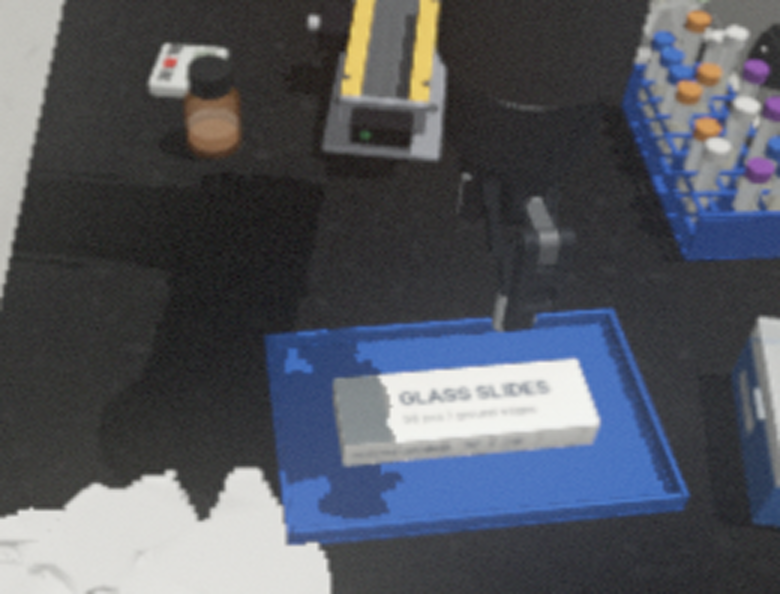

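Call:
{"op": "drive_tool", "data": {
  "xyz": [
    [0,0,0],
    [0,0,0],
    [0,0,0]
  ],
  "twist": [
    [0,0,0],
    [0,0,0],
    [0,0,0]
  ],
  "grip": [0.95,0.95,0.95]
}}

```text
t: 15.1
position: [0.5749, -0.3072, 0.1677]
eef_rot: [[-0.998, -0.063, 0.002], [-0.063, 0.998, -0.001], [-0.002, -0.001, -1.0]]
wrist_force: [-0.2, 0.4, -1.0]
width: 0.0814
```

Run:
```python
from h import *
s=ctrl.observe(); print(s['t'],s['dq'].round(3))
print(ctrl.sign_off())
```

```text
15.1 [ 0.     0.004  0.001 -0.002  0.001 -0.001]
the job is handed in; nothing more can be done
None
```

The slide box is in the blue tray, and I handed the job in at about 15.1 s; no verdict was reported.

- **Push:** I reached down through the keeper slot with closed fingers and pushed the box uphill along the chute floor. Its low end stopped at about x = 176 mm, about 26 mm past the rails' upper end. The wrist force was about 3.5 N midway through the push.
- **Lift and place:** I gripped the box by its sides at about x = 258 mm and lifted it square to the chute floor. I then turned it to line up with the tray and lowered it until I felt contact at about 6 N. After that I let go and moved the arm clear.
- **Last checks:** In the wrist view the box's corners lie within about 1 to 2 pixels of where they should be for a box lying flat and centred in the tray. By eye in the side view, the box is right way up and the bottle and timer look unmoved. I did not measure the bottle and timer.

One reading looked wrong along the way: a first measurement put the box's low end at x = 159 mm. I had taken the bottom edge of its end face for the top edge. The corrected value agreed with the finger position and the next wrist picture. My first side and top view estimates of the chute position also differed by about 4 mm, and a close wrist view settled it.

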